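Set the packing-board fence to its index pins and lock it

TASK

Set the herb-packing board for the next packet size: slide the slotted fence along its bolts until its rail bears squarely and lightly on both index pins (half a kilo or so on the pins is right; they bend if rammed), then turn the wing nut clockwise until it is tight, so that the fence stays locked against the pins. Leave the jar, the mortar and the packet alone, and let go of everything at the end.

Things in the scene. Friction and masses are not known exactly. Their poses are not given: they have to be found in the camera images.
- board: Fixed light-wood packing board, 260 mm (its x) by 410 mm (its y), 18 mm thick; origin on the counter, edges at x +-130 mm and y -165 and +245 mm. Two upright 8 mm bolts: the clamp bolt with washer and wing nut at (x -50, y 50) mm; a guide bolt at (x 50, y 110) mm with a fixed round head 22 mm wide, its top 35 mm above the counter.
- index_strip: Dark steel strip, 170 x 30 x 5 mm, fixed on the board near its -y end, place varying. It carries a hand-set slide with two upright pins, 10 mm thick, 29 mm high, at its x +-60 mm. Origin: on the board's top, where the pins' fence-side faces stand at the slide's mid setting; the slide is really set up to 14 mm nearer or farther. y points at the fence. Each pin gives 1 mm per 5 N; over 15 N in all bends them.
- fence: Loose aluminium fence, 0.6 to 0.9 kg: upright rail 160 (its x) x 12 x 50 mm high on a 6 mm thick foot, 160 mm wide, 250 mm long towards +y. Two 10 mm slots along y around the bolts: slides along the board's y, can skew 2 degrees. Origin: underside, middle of the rail's front face, which must slide 20 to 105 mm towards -y to bear on both pins. Rail fills y 0 to 12 mm.
- washer: Steel washer, 27 mm wide, 3 mm thick, around the clamp bolt under the wing nut; it does not turn. It is up to 1 mm above the fence's foot while the nut is loose, and is forced down on it as the nut is tightened. Origin: middle of its underside. (The fence itself slides on the board against about 3 to 7 N of friction.)
- wing_nut (a joint): Angle of the wing nut in rad, growing clockwise seen from above. Starts loose at 0 to 0.35; the washer meets the foot at about 0.65, then the nut gets stiffer to turn (0.2 to 0.3 N m) and it is fully tight at its end stop at 1.55 (properly tight from about 1.3). It stays where it is left.
- wing_grip (a point): Point on the wing nut's axis, 54 mm above the counter, mid-height of its wings, to grip. The wings are one straight steel bar 44 mm long (this point's x), 12 mm thick (its y) and 26 mm high (41 to 67 mm above the counter), on a 24 mm round hub; the point turns with the nut. Its z is up.
- jar: Bystander: white lidded ceramic jar, 84 mm wide, 117 mm high, loose on the counter beyond the board; origin under its centre.
- mortar: Bystander: brass bowl-shaped mortar, 100 mm wide, 70 mm high, loose on the counter past the board's +y end; origin under its centre.
- packet: Bystander: paper-wrapped packet 70 x 110 x 35 mm, loose on the counter past the board's -y end; origin under its centre.

How it is judged:
By the outcome, as a careful person would: the job done as asked, in the order asked, and still so for the second after the job is handed in, with the robot touching nothing.
It also fails if it takes over 48 s, if anything falls off the work surface, if the arm or the gripper's body presses on something with over 40 N, if the wrist force passes 120 N, or if a joint passes its speed limit or range.

ROBOT

A 6-joint arm with a two-finger parallel gripper is mounted at the origin on the work surface. World frame = base frame: x ahead of the robot, y to its left, z up, the work surface at z = 0. Lengths are in m, angles in rad, forces in N, time in s.
With the tool pointing down it reaches from about 0.375 to 0.9 m from the base axis. Payload 3.1 kg.
Tool frame: the origin (TCP) lies on the centre line of the jaws, within the pads' length; the fingertips stand robot.nose_length ahead of it and the grasp point (between the pads) lies 6 mm ahead of it (robot.nose_length is the distance from the TCP to the fingertips, in m); z points along the fingers, y is the line along which they close (so a half turn about z gives the same grasp; the last joint's range is limited). The gripper opens to 87 mm and grips with 3 to 60 N. Pads are 19 mm wide; open, the fingers measure 117 mm over their backs; the gripper's body (75 mm by 190 mm) begins 51 mm behind the grasp point.
Start: joints at [1.002, 0.527, 1.433, -0, 1.181, -0.178], TCP at [0.238, 0.578, 0.218] pointing down, gripper open.
Joint ranges: [-3.08, 3.08], [-0.75, 2.2], [0.22, 2.44], [-1.43, 4.57], [0, 2.65], [-2.85, 2.85]. Speed limits (rad/s): [2.79, 2.79, 3.14, 3.14, 3.14, 3.14].

INTERFACE

Orientations are given as a unit quaternion [x, y, z, w].
In Python, from rig import robot gives the robot as it stands.
- The arm moves only by the shell command python3 -m crank 'ROWS' [FORCE]. ROWS is JSON, one flat list of numbers, 7 for each row, row after row: the shift along the tool's x, y, z in mm, then the turn, a rotation vector about the tool's x, y, z in degrees, then the closure in counts, from 0 (fully open) to 255 (shut). In form: [x, y, z, ax, ay, az, fingers, x, y, z, ax, ay, az, fingers, ...]. A call has exactly 5 rows; each row is the pose to reach, as a shift and turn from the pose commanded when the call began, along the tool's axes at that moment; what a row does not reach only later rows make up. A row lasts 1/12 s, in which the tool goes at most 41.7 mm and 7.16 degrees, less where a joint would pass 70% of its speed; a pose out of reach is approached as far as the arm can. A call with a gripper value outside its range is refused whole. The fingers move at their own pace and stop on an object; FORCE is the grip in N (left out, the last holds). Time passes only in rows, so rows that repeat a pose let the fingers close, or fill a call up. It gives the time, the measured TCP pose, the force, the opening and the grip force at its end, in the units of the state.
- robot.get_obs(): the state, without advancing time (a new reading comes with each control period).
- robot.camera(name): name is "scene" or "top" or "wrist"; returns a dict with "pixels" (384x512x3 uint8, red, green, blue), "intrinsics" (3x3 intrinsics, pixels), "extrinsics" (4x4, takes a point from camera to world coordinates); the wrist camera has in their place "mount" (4x4, takes a point from camera to tool coordinates, whose origin is the TCP and whose axes are the flange's). Camera axes: x right, y down, z forward; pixel columns grow to the right and rows downward; lengths in m; the calibration is good to about 2 mm. A picture is of the moment at which its call begins: read the wrist's pose just before it. There is no depth.
- robot.hand_in(): hands the job in; it is judged then, once.
The state is a dict: "time": time; "q": joint angles; "joint_velocities": joint speeds; "joint_torque": joint torques, N m; "position": TCP position; "tool_rot": TCP orientation; "ft_force": force on the tool from outside, world axes, zero at the start; "moment": the same for the moment, N m; "grip_width": finger opening in m; "grip_force": force on a finger pad.
Only numpy, scipy, OpenCV 4.12 (cv2) and the standard library are available. Lean on these libraries where they do the work, as an engineer would, in place of code of your own. Each camera call takes 0.05 s, during which the arm holds its last target. There are 200 camera calls.

## Working session

There is one attempt and no reset: what is moved stays moved. The work goes in short steps, Python scripts to look and compute and a shell command to move; the robot and the scene stay as the last step left them, time stands still between calls to the robot, and variables do not carry over. Pictures are saved under pics/ and viewed, at most 10 in all, crops included, and the job is handed in when it is done.

```bash
mkdir -p pics; ls
python3 - <<'E'
from rig import robot
import cv2,numpy as np
o=robot.get_obs(); print(o); print(robot.nose_length)
for n in("scene","top"):
    c=robot.camera(n); cv2.imwrite(f"pics/{n}1.png",c["pixels"][:,:,::-1]); print(n,c["intrinsics"],c["extrinsics"])
E
```

```text
pics
{'time': 0.0, 'q': array([ 1.00149280e+00,  5.28476786e-01,  1.43391424e+00, -2.16070236e-05,
        1.18137951e+00, -1.78522688e-01]), 'joint_velocities': array([ 0.00015597,  0.00045679, -0.00195573, -0.00052565, -0.00064369,
       -0.00130406]), 'joint_torque': array([ 4.68623148e-04, -4.40039170e+01, -1.76597232e+01,  6.32549543e-02,
        5.82942856e-02, -1.93593273e-04]), 'position': array([0.23765166, 0.57724664, 0.21696132]), 'tool_rot': array([ 1.94145391e-01,  9.80972161e-01, -1.01734949e-03, -3.88447572e-04]), 'ft_force': array([-0.52231829,  1.43469703, -0.03674292]), 'moment': array([-0.00638493,  0.03492181,  0.0155015 ]), 'grip_force': 0.0, 'grip_width': 0.08669580777092015}
0.025
scene [[468.91345108   0.         265.43275086]
 [  0.         468.91345108 190.23877983]
 [  0.           0.           1.        ]] [[-0.29163897  0.82899166 -0.47719968  1.22309042]
 [ 0.95652417  0.25424805 -0.1428966   0.20571117]
 [ 0.002867   -0.49812725 -0.8670992   1.17618053]
 [ 0.          0.          0.          1.        ]]
top [[459.02409947   0.         261.54622412]
 [  0.         459.02409947 194.15179539]
 [  0.           0.           1.        ]] [[-0.00277081 -0.98502538  0.17238713  0.46470904]
 [-0.99998817  0.00204022 -0.0044151   0.02339651]
 [ 0.00399728 -0.17239733 -0.98501938  1.0743553 ]
 [ 0.          0.          0.          1.        ]]
```

View pics/scene1.png

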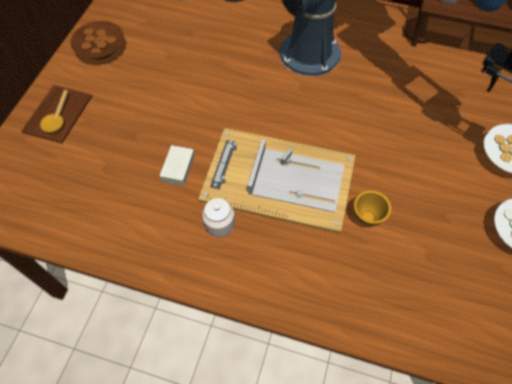

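View pics/top1.png

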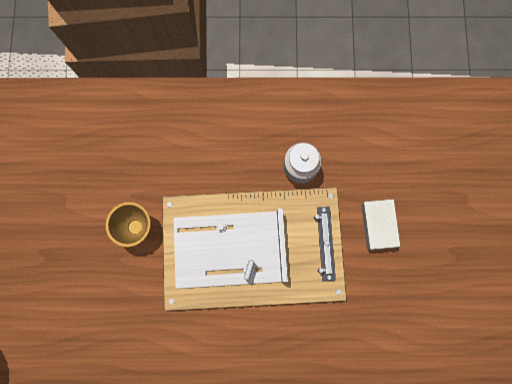

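The scene view shows the board with fence, jar and packet. In the top view the board spans about (163-345, 188-310) px. The rail is at (282, 210-283), the pins at (318, 217) and (321, 270), the wing nut at (250, 270), and the jar at (303, 160). Next I'll take finer pixel positions from an enlarged crop.

```bash
python3 - <<'E'
import cv2
i=cv2.imread("pics/top1.png")[180:320,155:355]
cv2.imwrite("pics/crop1.png",cv2.resize(i,None,fx=4,fy=4,interpolation=cv2.INTER_CUBIC))
E
cat > h.py <<'E'
import numpy as np, cv2
from scipy.spatial.transform import Rotation as R
def ray(K,T,u,v,z):
    d=T[:3,:3]@np.linalg.solve(K,[u,v,1.]); o=T[:3,3]
    return o+d*(z-o[2])/d[2]
def tw(o):
    T=np.eye(4);T[:3,:3]=R.from_quat(o["tool_rot"]).as_matrix();T[:3,3]=o["position"];return T
E
```

```text
(no output)
```

View pics/crop1.png

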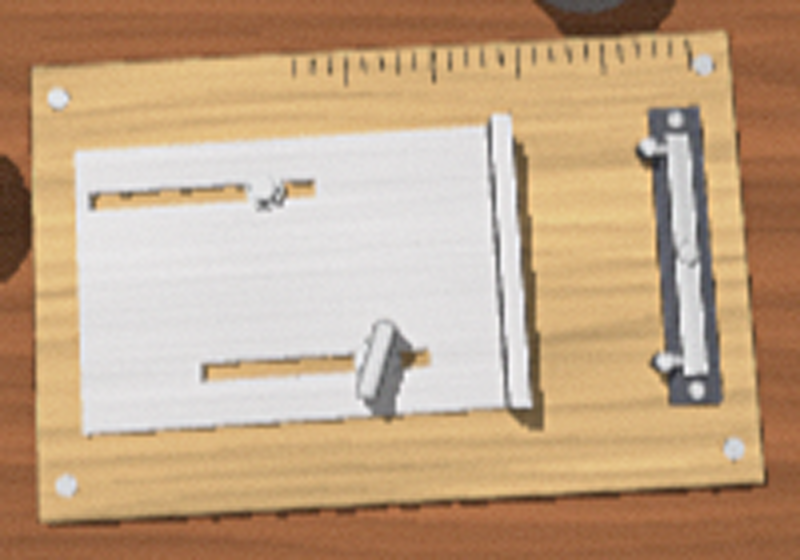

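The enlarged crop shows:
- board corners at (33,67), (726,32), (765,482) and (42,521)
- rail top at (490,116) to (531,406)
- pin tops at about (648,147) and (665,361)
- wing nut bar top from about (384,324) to (371,398)

Run:
```python
from rig import robot
from h import *
c=robot.camera("top");K,T=c["intrinsics"],c["extrinsics"]
P=lambda x,y,z:ray(K,T,155+(x+.5)/4-.5,180+(y+.5)/4-.5,z)
C=[P(*p,.018) for p in[(33,67),(726,32),(765,482),(42,521)]]
for p in C: print(p.round(4))
ey=(C[0]+C[3]-C[1]-C[2]);yaw=np.arctan2(-ey[0],ey[1]);print("yaw",np.degrees(yaw),np.linalg.norm(ey)/2,np.linalg.norm(C[0]-C[3]))
ex=np.array([np.cos(yaw),np.sin(yaw),0]);ey=np.array([-np.sin(yaw),np.cos(yaw),0])
o=sum(C)/4-ey*.040;print("board o",o)
B=lambda q:(round(1e3*(q-o)@ex,1),round(1e3*(q-o)@ey,1))
for n,x,y,z in[("rail BL",490,116,.068),("rail TR far",511,115,.068),("rail near front",531,406,.068),("rail near back",510,407,.068),("pinA",648,147,.047),("pinB",665,361,.047),("nut a",384,324,.067),("nut b",371,398,.067),("guide",265,192,.035)]:
    p=P(x,y,z);print(n,p.round(4),B(p))
print("nut axis",o+ex*-.05+ey*.05)
```

```text
[0.6448 0.2488 0.018 ]
[ 0.6647 -0.1562  0.018 ]
[ 0.4074 -0.1702  0.018 ]
[0.3874 0.235  0.018 ]
yaw 2.8278169249049885 0.40555175159972096 0.257798159161302
board o [ 0.52805745 -0.00059394  0.018     ]
rail BL [ 0.6082 -0.0155  0.068 ] (np.float64(79.3), np.float64(-18.9))
rail TR far [ 0.6088 -0.0271  0.068 ] (np.float64(79.3), np.float64(-30.5))
rail near front [ 0.4505 -0.0362  0.068 ] (np.float64(-79.3), np.float64(-31.8))
rail near back [ 0.45   -0.0249  0.068 ] (np.float64(-79.2), np.float64(-20.4))
pinA [ 0.5934 -0.1052  0.047 ] (np.float64(60.1), np.float64(-107.7))
pinB [ 0.4744 -0.1118  0.047 ] (np.float64(-59.1), np.float64(-108.4))
nut a [0.4944 0.043  0.067 ] (np.float64(-31.4), np.float64(45.2))
nut b [0.4549 0.05   0.067 ] (np.float64(-70.5), np.float64(54.1))
guide [0.5697 0.1112 0.035 ] (np.float64(47.1), np.float64(109.6))
nut axis [0.4756516  0.04687844 0.018     ]
```

```bash
python3 -m crank '[-30,-26,0,0,0,0,255, -60,-52,0,0,0,0,255, -90,-78,0,0,0,0,255, -120,-104,0,0,0,0,255, -150,-130,0,0,0,0,255]' 20
python3 -m crank '[-30,-26,0,0,0,0,255, -60,-52,0,0,0,0,255, -90,-78,0,0,0,0,255, -120,-104,0,0,0,0,255, -150,-130,0,0,0,0,255]'
python3 -m crank '[-30,-26,0,0,0,0,255, -60,-52,0,0,0,0,255, -90,-78,0,0,0,0,255, -120,-104,0,0,0,0,255, -150,-130,0,0,0,0,255]'
python3 -m crank '[-12,-10,0,0,0,-6,255, -24,-20,0,0,0,-12,255, -35,-27,0,0,0,-18,255, -35,-27,0,0,0,-25,255, -35,-27,0,0,0,-25,255]'
cat > st.py <<'E'
from rig import robot
from h import *
c=robot.get_obs();T=tw(c);np.set_printoptions(precision=4,suppress=True)
yaw=np.radians(2.83);ex=np.array([np.cos(yaw),np.sin(yaw),0]);ey=np.array([-np.sin(yaw),np.cos(yaw),0]);o=np.array([.5281,-.0006,.018])
d=T[:3,3]-o
print("t",c["time"],"board mm",1e3*d@ex,1e3*d@ey,"z",T[2,3]*1e3,"tool y ang",np.degrees(np.arctan2(T[1,1],T[0,1])),"tilt",np.degrees(T[:2,2]),"F board",c["ft_force"]@ex,c["ft_force"]@ey,c["ft_force"][2],"M",c["moment"],"grip",c["grip_width"],c["grip_force"],"q6",c["q"][5])
E
python3 st.py
```

```text
time: 0.57
position: [0.3274, 0.3988, 0.2177]
tool_rot: [0.194, 0.981, -0.0, -0.0]
ft_force: [1.2, -1.2, -0.3]
grip_width: 0.0612
grip_force: 0.0
time: 0.98
position: [0.4167, 0.2214, 0.2179]
tool_rot: [0.194, 0.981, 0.0, -0.0]
ft_force: [0.4, 0.7, 0.2]
grip_width: 0.0284
grip_force: 0.0
time: 1.4
position: [0.5059, 0.0439, 0.2179]
tool_rot: [0.194, 0.981, 0.0, -0.0]
ft_force: [-0.1, 0.1, -0.2]
grip_width: 0.002
grip_force: 0.0
time: 1.82
position: [0.5279, 0.0066, 0.2177]
tool_rot: [-0.023, 1.0, 0.0, -0.0]
ft_force: [-0.9, 0.0, -0.2]
grip_width: 0.0003
grip_force: 0.0
t 1.8167 board mm 0.1701365598944997 7.249652133717538 z 217.6515884066585 tool y ang 92.63213962999446 tilt [-0.0202  0.0037] F board -0.8470287797001894 0.08612964719624756 -0.17287599058185193 M [ 0.0564  0.0305 -0.0456] grip 0.00033655012462938615 0.0 q6 -1.8159596322518874
```

Run:
```python
from rig import robot
from h import *
o=robot.get_obs();c=robot.camera("wrist");np.savez("w1.npz",K=c["intrinsics"],T=tw(o)@c["mount"],p=c["pixels"])
cv2.imwrite("pics/w1.png",c["pixels"][:,:,::-1])
```

```text
(no output)
```

View pics/w1.png

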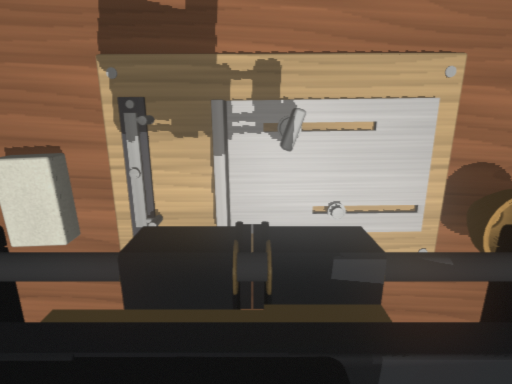

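The wrist view agrees: nut bar around (293,130) px, rail around (220,165), pins on the left at about (148,120) and (153,222). I'll descend behind the rail.

```bash
python3 -m crank '[0,0,35,0,0,0,255, 0,0,70,0,0,0,255, 0,0,105,0,0,0,255, 0,0,140,0,0,0,255, 0,0,162,0,0,0,255]' >/dev/null
python3 -m crank '[0,0,0,0,0,0,255, 0,0,0,0,0,0,255, 0,-2,0,0,0,0,255, 0,-4,0,0,0,0,255, 0,-6,0,0,0,0,255]'; python3 st.py
python3 -m crank '[0,-2,0,0,0,0,255, 0,-4,0,0,0,0,255, 0,-6,0,0,0,0,255, 0,-8,0,0,0,0,255, 0,-10,0,0,0,0,255]'; python3 st.py
```

```text
time: 2.7
position: [0.5293, 0.0012, 0.0578]
tool_rot: [-0.023, 1.0, -0.0, 0.002]
ft_force: [0.5, -0.2, 0.3]
grip_width: 0.0005
grip_force: 0.0
t 2.7 board mm 1.2769469496229415 1.7503706571754833 z 57.79182898362451 tool y ang 92.5945346477566 tilt [ 0.2201 -0.048 ] F board 0.4464490407662161 -0.1815077582402978 0.25512489573168184 M [ 0.007   0.0304 -0.0547] grip 0.0005435319392066305 0.0 q6 -1.8250361712600474
time: 3.12
position: [0.5284, -0.0087, 0.0561]
tool_rot: [-0.023, 1.0, -0.0, 0.0]
ft_force: [-0.8, 0.1, 0.0]
grip_width: 0.0007
grip_force: 0.0
t 3.1167 board mm -0.13318046889694238 -8.107440965787903 z 56.07849924133169 tool y ang 92.59731619659658 tilt [ 0.0073 -0.0024] F board -0.8350748708873046 0.18562223375721845 0.030998186566503202 M [ 0.0269  0.0006 -0.0411] grip 0.0007412475961864906 0.0 q6 -1.8442066775432446
```

```bash
for i in 1 2 3 4; do :; done
python3 -m crank '[0,-2,0,0,0,0,255, 0,-4,0,0,0,0,255, 0,-6,0,0,0,0,255, 0,-8,0,0,0,0,255, 0,-10,0,0,0,0,255]' >/dev/null; python3 st.py
python3 -m crank '[0,-4,0,0,0,0,255, 0,-8,0,0,0,0,255, 0,-12,0,0,0,0,255, 0,-16,0,0,0,0,255, 0,-20,0,0,0,0,255]'>/dev/null; python3 st.py
python3 -m crank '[0,-4,0,0,0,0,255, 0,-8,0,0,0,0,255, 0,-12,0,0,0,0,255, 0,-16,0,0,0,0,255, 0,-20,0,0,0,0,255]'>/dev/null; python3 st.py
```

```text
t 3.5333 board mm -0.6538551628930286 -17.256027418461645 z 55.90022504933453 tool y ang 92.60708499088341 tilt [-0.0601  0.0537] F board -0.7571167095822595 4.072165607431024 1.6313770608028344 M [0.8445 0.0921 0.0014] grip 0.00029048277674119225 2.1790976909687743 q6 -1.8628588364870922
t 3.95 board mm -0.3315970271606038 -38.24157697841395 z 55.89349047833154 tool y ang 92.601149617661 tilt [-0.0108  0.0039] F board -0.17545724243077912 3.5337303321703666 0.613629861137966 M [ 0.7665  0.0523 -0.0012] grip 0.00019474543708553082 2.029678515245905 q6 -1.8999241736109622
t 4.3667 board mm -0.3700191876357384 -58.27544585225261 z 55.914933901788224 tool y ang 92.6064178989339 tilt [-0.0054 -0.    ] F board 0.03826101926027749 3.267786856050693 0.5821083332338441 M [0.6759 0.0074 0.0173] grip 0.00036289238866619674 1.9196471851319075 q6 -1.936090150985743
```

```bash
python3 -m crank '[0,-2,0,0,0,0,255, 0,-4,0,0,0,0,255, 0,-6,0,0,0,0,255, 0,-8,0,0,0,0,255, 0,-10,0,0,0,0,255]'>/dev/null; python3 st.py
python3 -m crank '[0,-0.5,0,0,0,0,255, 0,-1,0,0,0,0,255, 0,-1.5,0,0,0,0,255, 0,-2,0,0,0,0,255, 0,-2.5,0,0,0,0,255]'>/dev/null; python3 st.py
python3 - <<'E'
from rig import robot
import cv2,numpy as np
a=robot.camera("top")["pixels"][180:320,235:355,::-1];b=robot.camera("scene")["pixels"][120:240,180:300,::-1]
z=lambda i:cv2.resize(i,(400,int(400*i.shape[0]/i.shape[1])),interpolation=cv2.INTER_CUBIC)[:400]
cv2.imwrite("pics/c2.png",np.hstack([z(a),z(b)]))
E
```

```text
t 4.7833 board mm -0.4635040125585922 -67.91091306617741 z 55.90302782985951 tool y ang 92.61799790786812 tilt [-0.0136  0.0025] F board 0.09912559299470618 2.908953282933582 0.6114750704562001 M [ 0.6841  0.0529 -0.0066] grip 0.0008171999179261544 1.8041583814101614 q6 -1.9534686639755936
t 5.2 board mm -0.4237277237563963 -70.31650674451328 z 55.917916409806104 tool y ang 92.614508918076 tilt [-0.0064 -0.0004] F board -0.45201887308345734 2.9640180416390622 0.30563722774749597 M [ 0.6485  0.0644 -0.0123] grip 0.0005683962683104336 1.6850369051098824 q6 -1.9576177813171967
```

View pics/c2.png

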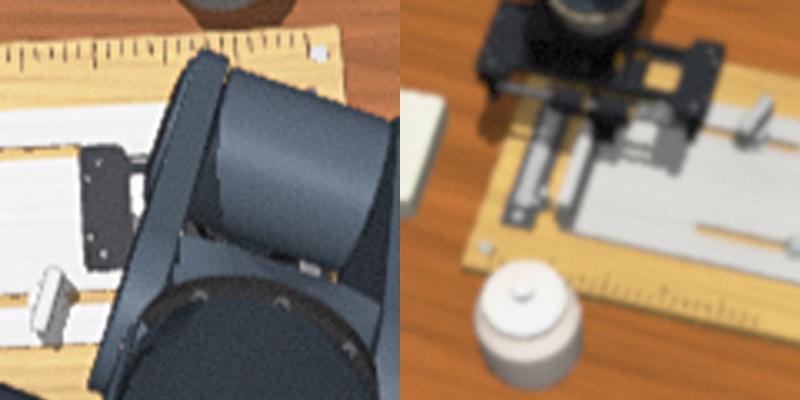

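The left crop is blocked by the arm. The right crop shows the rail at about (575,180) and the far pin at about (545,190), a gap of roughly a centimetre. I'll creep on.

```bash
python3 -m crank '[0,-1,0,0,0,0,255, 0,-2,0,0,0,0,255, 0,-3,0,0,0,0,255, 0,-4,0,0,0,0,255, 0,-5,0,0,0,0,255]'>/dev/null; python3 st.py
python3 -m crank '[0,-0.2,0,0,0,0,255, 0,-0.4,0,0,0,0,255, 0,-0.6,0,0,0,0,255, 0,-0.8,0,0,0,0,255, 0,-1,0,0,0,0,255]'>/dev/null; python3 st.py
```

```text
t 5.7167 board mm -0.39092817750137737 -75.48302713213263 z 55.93474352888285 tool y ang 92.605325308211 tilt [-0.0011 -0.0014] F board 0.06925828484275885 3.7716122792888918 -0.05993435060104629 M [ 0.5508  0.0376 -0.0045] grip 0.00039406543156130636 1.56031284481287 q6 -1.9665448407929764
t 6.1333 board mm -0.42162788927645095 -76.36529671665815 z 55.909175823413406 tool y ang 92.61087218088703 tilt [-0.004  -0.0029] F board -0.23897826116131465 2.4724957868563946 -0.09341248980423622 M [ 0.5494  0.0042 -0.0244] grip 0.00030746343203087744 1.4553924277424812 q6 -1.9681362592876546
```

```bash
python3 -m crank '[0,-0.2,0,0,0,0,255, 0,-0.4,0,0,0,0,255, 0,-0.6,0,0,0,0,255, 0,-0.8,0,0,0,0,255, 0,-1,0,0,0,0,255]'>/dev/null; python3 st.py
```

```text
t 6.55 board mm -0.43899644203750526 -77.33588329804948 z 55.928712988525014 tool y ang 92.61126748456755 tilt [-0.0051 -0.001 ] F board -0.4179848450317689 1.893165789971042 -1.249395830738708 M [ 0.5611  0.0285 -0.0475] grip 0.0009908106523785617 1.3805248215794563 q6 -1.9699008387512777
```

```bash
python3 -m crank '[0,-0.2,0,0,0,0,255, 0,-0.4,0,0,0,0,255, 0,-0.6,0,0,0,0,255, 0,-0.8,0,0,0,0,255, 0,-1,0,0,0,0,255]'>/dev/null; python3 st.py
```

```text
t 6.9667 board mm -0.41173690788794653 -78.3689464666984 z 55.93322271888663 tool y ang 92.60708929379805 tilt [-0.0015 -0.0012] F board -0.4720471151495965 2.0599884398777717 -0.8113414744836499 M [ 0.4933  0.0226 -0.0108] grip 0.00021534776651395703 1.3077658787369728 q6 -1.97164529251025
```

```bash
python3 -m crank '[0,-0.2,0,0,0,0,255, 0,-0.4,0,0,0,0,255, 0,-0.6,0,0,0,0,255, 0,-0.8,0,0,0,0,255, 0,-1,0,0,0,0,255]'>/dev/null; python3 st.py
```

```text
t 7.3833 board mm -0.4054917486628101 -79.3744776011443 z 55.93343937345405 tool y ang 92.61039186165439 tilt [-0.0001 -0.0029] F board 1.3106180215203302 2.0305949937045704 -1.3561329817146046 M [ 0.4338  0.0181 -0.0008] grip 0.0004258507068969967 1.237952560186386 q6 -1.973422497109489
```

```bash
python3 -m crank '[0,-0.2,0,0,0,0,255, 0,-0.4,0,0,0,0,255, 0,-0.6,0,0,0,0,255, 0,-0.8,0,0,0,0,255, 0,-1,0,0,0,0,255]'>/dev/null; python3 st.py
```

```text
t 7.8 board mm -0.4162168864197983 -80.36609376647986 z 55.94251353991457 tool y ang 92.60841883062461 tilt [-0.0017 -0.0009] F board -0.34259015271098414 2.242088951148836 -2.5279234891822977 M [ 0.4441 -0.0061 -0.0557] grip 0.00045510978113355295 1.177065297961235 q6 -1.9751683620468707
```

```bash
python3 -m crank '[0,-0.2,0,0,0,0,255, 0,-0.4,0,0,0,0,255, 0,-0.6,0,0,0,0,255, 0,-0.8,0,0,0,0,255, 0,-0.8,0,0,0,0,255]'>/dev/null; python3 st.py
```

```text
t 8.2167 board mm -0.41278512832987047 -81.19503593939987 z 55.937295839438605 tool y ang 92.6079684922334 tilt [-0.001  -0.0032] F board -0.22470529693416025 2.72601522406521 -1.6887151004754062 M [ 0.4144  0.0147 -0.0241] grip 0.00025383716493915915 1.0939275473356247 q6 -1.976541884754528
```

```bash
python3 -m crank '[0,-0.2,0,0,0,0,255, 0,-0.4,0,0,0,0,255, 0,-0.6,0,0,0,0,255, 0,-0.8,0,0,0,0,255, 0,-0.8,0,0,0,0,255]'>/dev/null; python3 st.py
```

```text
t 8.6333 board mm -0.420212628683726 -81.98180049055065 z 55.957381028374805 tool y ang 92.60842068537715 tilt [-0.0006 -0.0022] F board -0.05867144358412346 1.9820553615703378 -1.8696798066469111 M [0.4429 0.053  0.0248] grip 0.0007136292249844115 1.1321141570806503 q6 -1.9779599913226216
```

```bash
python3 -m crank '[0,-0.2,0,0,0,0,255, 0,-0.4,0,0,0,0,255, 0,-0.6,0,0,0,0,255, 0,-0.8,0,0,0,0,255, 0,-0.8,0,0,0,0,255]'>/dev/null; python3 st.py
```

```text
t 9.05 board mm -0.43734645647194115 -82.77680853328908 z 55.95471065984992 tool y ang 92.60873892482172 tilt [-0.0027 -0.0024] F board -0.13607333522200352 2.4453381043798217 -2.263689866604908 M [ 0.4828  0.0551 -0.025 ] grip 0.000591896740682187 1.1503582075238228 q6 -1.979333612074142
```

```bash
python3 -m crank '[0,-0.2,0,0,0,0,255, 0,-0.4,0,0,0,0,255, 0,-0.6,0,0,0,0,255, 0,-0.8,0,0,0,0,255, 0,-0.8,0,0,0,0,255]'>/dev/null; python3 st.py
```

```text
t 9.4667 board mm -0.4147975455395017 -83.35845558676063 z 55.946515158883685 tool y ang 92.600991530428 tilt [-0.002   0.0163] F board 0.16092151317104206 3.642123203652709 -0.9029213508050667 M [ 0.7388 -0.0219 -0.0271] grip 0.0005692973962983968 1.7812161147594452 q6 -1.980741325958778
```

Contact begins at about -83.2 mm, so I'll take finer steps.

```bash
python3 -m crank '[0,-0.1,0,0,0,0,255, 0,-0.2,0,0,0,0,255, 0,-0.3,0,0,0,0,255, 0,-0.3,0,0,0,0,255, 0,-0.3,0,0,0,0,255]'>/dev/null; python3 st.py
```

```text
t 9.8833 board mm -0.4534594614832413 -83.59874112825382 z 55.93136725245171 tool y ang 92.60060915396612 tilt [-0.0068  0.0203] F board 0.6433584105569864 3.7770773740533343 -1.348456244888238 M [ 0.9546 -0.0398 -0.0228] grip 0.0006512801741294283 2.420003551233094 q6 -1.9812419333209157
```

```bash
python3 -m crank '[0,-0.1,0,0,0,0,255, 0,-0.2,0,0,0,0,255, 0,-0.3,0,0,0,0,255, 0,-0.3,0,0,0,0,255, 0,-0.3,0,0,0,0,255]'>/dev/null; python3 st.py
```

```text
t 10.3 board mm -0.4496389375926121 -83.7430334589653 z 55.95657885695171 tool y ang 92.59654767318581 tilt [-0.0043  0.0322] F board 0.3552732252267484 5.110278406141348 -0.7936835555395916 M [ 1.0906 -0.0596  0.0396] grip 0.0007691641587995147 2.787015284411609 q6 -1.9817893932896657
```

```bash
python3 -m crank '[0,-0.1,0,0,0,0,255, 0,-0.2,0,0,0,0,255, 0,-0.3,0,0,0,0,255, 0,-0.3,0,0,0,0,255, 0,-0.3,0,0,0,0,255]'>/dev/null; python3 st.py
```

```text
t 10.7167 board mm -0.46425630337591345 -83.80337158149628 z 55.959868561070536 tool y ang 92.58991772241481 tilt [-0.0081  0.0523] F board 1.3252662965658644 5.8035130698270585 0.14391791902849738 M [ 1.1143 -0.1812 -0.0184] grip 0.0004658462910088753 3.133935783407651 q6 -1.9823273391408704
```

```bash
python3 -m crank '[0,-0.1,0,0,0,0,255, 0,-0.2,0,0,0,0,255, 0,-0.2,0,0,0,0,255, 0,-0.2,0,0,0,0,255, 0,-0.2,0,0,0,0,255]'>/dev/null; python3 st.py;python3 - <<'E'
from rig import robot
import numpy as np
print(np.mean([(lambda c:(robot.camera("scene"),robot.get_obs()["ft_force"])[1])(0) for _ in range(5)],axis=0))
E
```

```text
t 11.1333 board mm -0.45521356450278033 -83.89229052824612 z 55.98208193117218 tool y ang 92.58065175823404 tilt [-0.0052  0.0628] F board 0.914215957122414 6.669637333030214 -1.114933051497629 M [ 1.2485 -0.1446  0.0399] grip 0.00015823867928987218 3.364126582746394 q6 -1.982647494913397
[ 0.72575302  6.31067308 -0.86385574]
```

```bash
python3 -m crank '[0,-0.1,0,0,0,0,255, 0,-0.2,0,0,0,0,255, 0,-0.3,0,0,0,0,255, 0,-0.4,0,0,0,0,255, 0,-0.4,0,0,0,0,255]'>/dev/null; python3 st.py
python3 -m crank '[0,1,0,0,0,0,255, 0,3,0,0,0,0,255, 0,8,0,0,0,0,255, 0,15,0,0,0,0,255, 0,20,0,0,0,0,255]'>/dev/null
python3 -m crank '[0,0,10,0,0,0,255, 0,0,0,0,0,0,255, 10,10,-20,0,0,0,255, 45,15,-60,0,0,0,255, 80,20,-100,0,0,0,255]'>/dev/null;python3 st.py
```

```text
t 11.8 board mm -0.49870532664572914 -83.98772250519582 z 55.951637334140244 tool y ang 92.57118490413885 tilt [-0.0136  0.0913] F board 2.432442677023861 7.554731731834965 -0.8791954912612663 M [ 1.4449 -0.1993  0.0401] grip 7.67073406773768e-05 3.8449753762688488 q6 -1.9834079980792247
t 12.6333 board mm -65.50149807689348 -46.868620979858214 z 138.70938509102842 tool y ang 92.65573896978556 tilt [-0.0878  0.0138] F board -0.27771650488578903 -0.8412211559767231 0.6891633110130526 M [ 0.0451  0.0109 -0.0426] grip 0.0006232998812990052 0.0 q6 -1.964741827407358
```

```bash
python3 -m crank '[-35,-5,-15,0,0,0,255, -70,-14,-15,0,0,0,255, -105,-20,-15,0,0,0,255, -140,-28,-15,0,0,0,255, -140,-28,-15,0,0,0,255]'>/dev/null
python3 -m crank '[0,0,0,0,0,0,255, 0,0,0,0,0,0,255, 0,0,0,0,0,0,255, 0,0,0,0,0,0,255, 0,0,0,0,0,0,255]'>/dev/null;python3 st.py
python3 - <<'E'
from rig import robot
from h import *
o=robot.get_obs();c=robot.camera("wrist");np.savez("w2.npz",K=c["intrinsics"],T=tw(o)@c["mount"],p=c["pixels"])
cv2.imwrite("pics/w2.png",cv2.resize(c["pixels"][:,:,::-1],(800,600),interpolation=cv2.INTER_CUBIC))
E
```

```text
t 13.4667 board mm 73.86024091166432 -75.17685854408846 z 153.45598574687162 tool y ang 92.60677791778194 tilt [-0.0599  0.0161] F board 0.24542492420660866 -0.7845341242775875 -0.07398633811205638 M [ 0.0701 -0.0014  0.0166] grip 0.0006770615907599755 0.0 q6 -1.9176786526853544
```

View pics/w2.png

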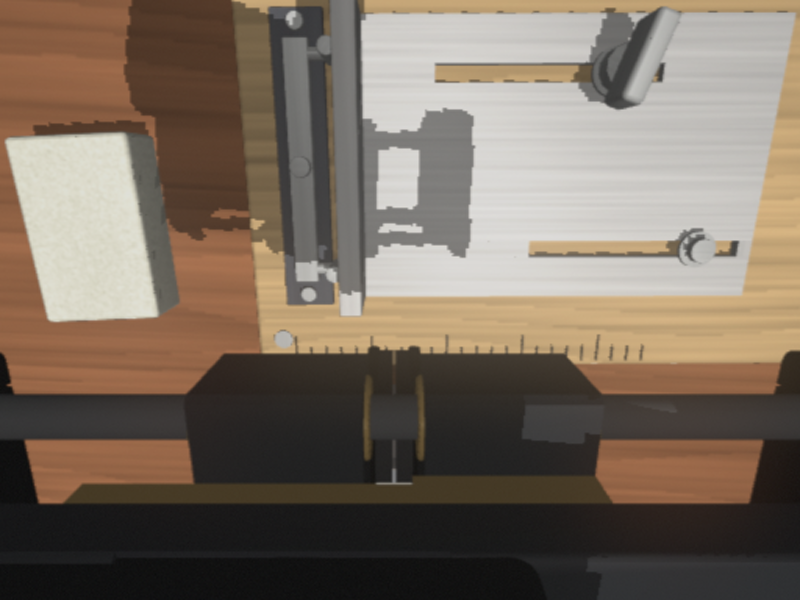

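The picture shows the rail against the pins: near pin at about (325,44), far pin at about (331,270), rail front edge between (333,0) and (340,315), and the wing nut at (640,60). I'll zoom on both contacts.

Run:
```python
import numpy as np,cv2
p=np.load("w2.npz")["p"][:,:,::-1]
z=lambda i:cv2.resize(i,None,fx=8,fy=8,interpolation=cv2.INTER_CUBIC)
cv2.imwrite("pics/c3.png",np.hstack([z(p[8:58,190:238]),z(p[150:200,190:238])]))
```

```text
(no output)
```

View pics/c3.png

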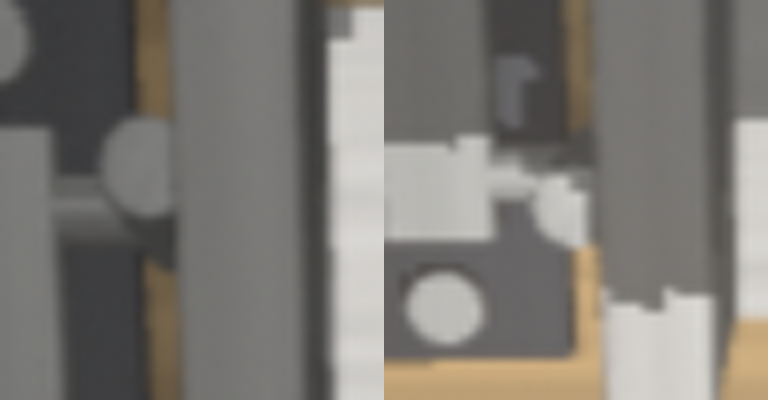

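Run:
```python
import numpy as np
from h import *
d=np.load("w2.npz");K,T=d["K"],d["T"]
yaw=np.radians(2.83);ex=np.array([np.cos(yaw),np.sin(yaw),0]);ey=np.array([-np.sin(yaw),np.cos(yaw),0]);o=np.array([.5281,-.0006,.018])
def P(n,x,y,x0,y0,z):
    p=ray(K,T,x0+(x+.5)/8-.5,y0+(y+.5)/8-.5,z);q=(1e3*(p-o)@ex,1e3*(p-o)@ey);print(n,np.round(q,2));return q
P("pin near left edge",102,167,190,8,.047);P("pin far left edge",148,205,190,150,.047)
a=P("rail near",174,167,190,8,.068);b=P("rail far",212,205,190,150,.068)
P("rail end",218,330,190,150,.068);P("cam",0,0,190,8,.1)
print(T[:3,3])
# nut bar top ends from w2 (800x600 view)
for x,y in[(668,12),(628,104)]:
    p=ray(K,T,(x+.5)*.64-.5,(y+.5)*.64-.5,.067);print("nut",p.round(4),np.round([1e3*(p-o)@ex,1e3*(p-o)@ey],1))
```

```text
pin near left edge [ -59.93 -115.02]
pin far left edge [  59.99 -115.32]
rail near [ -55.13 -105.33]
rail far [  55.57 -105.59]
rail end [  69.03 -105.42]
cam [ -59.94 -114.9 ]
[ 0.53389568 -0.07590914  0.3202432 ]
nut [0.457  0.0487 0.067 ] [-68.6  52.8]
nut [0.4977 0.037  0.067 ] [-28.5  39. ]
```

Both pins' faces and the rail agree within 0.3 mm (-105.0/-105.3 against -105.3/-105.6), so the rail is square and bearing. Next is the wing nut.

```bash
python3 -m crank '[25,25,0,0,0,3,100, 50,50,0,0,0,6,100, 75,75,0,0,0,9,100, 100,100,0,0,0,12,100, 124,125,20,0,0,15.6,100]' 50 >/dev/null
python3 -m crank '[0,0,15,0,0,0,100, 0,0,15,0,0,0,100, 0,0,15,0,0,0,100, 0,0,15,0,0,0,100, 0,0,15,0,0,0,100]'>/dev/null;python3 st.py
python3 - <<'E'
from rig import robot
from h import *
o=robot.get_obs();c=robot.camera("wrist");np.savez("w3.npz",K=c["intrinsics"],T=tw(o)@c["mount"],p=c["pixels"])
T=tw(o);K=c["intrinsics"];M=np.linalg.inv(T@c["mount"])
for z in(.067,.041):
    q=M@[.4757,.0469,z,1];print((K@q[:3]/q[2])[:2])
cv2.imwrite("pics/w3.png",cv2.resize(c["pixels"][:,:,::-1],(800,600),interpolation=cv2.INTER_CUBIC))
E
```

```text
t 14.35 board mm -46.5726863319681 49.01320603763407 z 119.2553623320046 tool y ang 76.95678489896697 tilt [ 0.1815 -0.0295] F board 0.21206140420335592 0.41057255871062714 0.19036417711800663 M [-0.0095  0.0144  0.0016] grip 0.051096335824776344 0.0 q6 -1.479881067528643
[252.79054337 203.26670464]
[252.71328474 193.77711533]
```

View pics/w3.png

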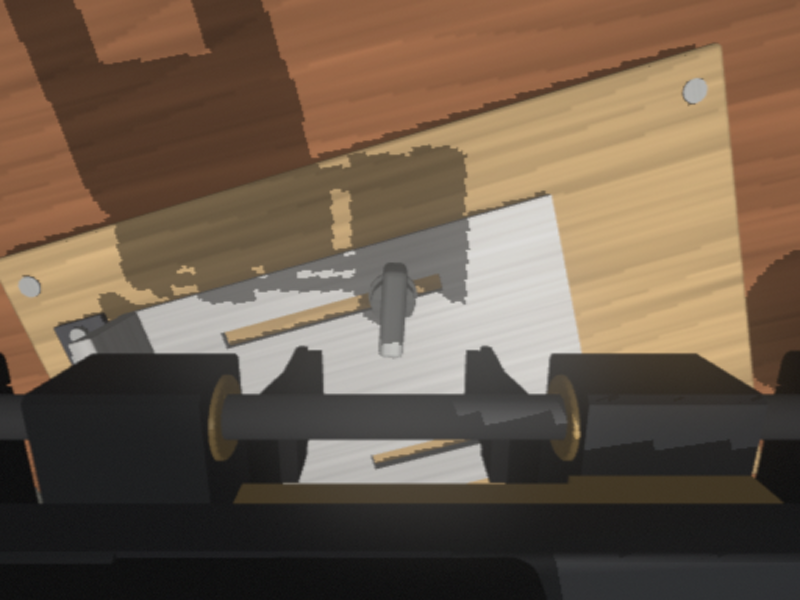

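The view shows the nut bar centred between the open fingers, from (396,268) to (391,352), aligned within about 3 degrees. I'll settle, then descend.

```bash
python3 -m crank '[1,0,5,0,0,0,100, 2,0,10,0,0,0,100, 2,0,20,0,0,0,100, 2,0,20,0,0,0,100, 2,0,20,0,0,0,100]'>/dev/null;python3 st.py
```

```text
t 14.8167 board mm -51.020030685535424 50.45177786346095 z 97.81036426452071 tool y ang 76.9915474725292 tilt [-0.1026  0.0126] F board -0.06044390868643287 -0.8534374338764231 -0.7996752288134673 M [ 0.0157 -0.0412 -0.0029] grip 0.052513152026613004 0.0 q6 -1.4793063832601197
```

Position (-51, 50.5) is good. Descend 30 mm and close.

```bash
python3 -m crank '[-1,0,10,0,0,0,100, -1,0,20,0,0,0,100, -1,0,30,0,0,0,100, -1,0,30,0,0,0,100, -1,0,30,0,0,0,100]'>/dev/null;python3 st.py
python3 -m crank '[0,0,0,0,0,0,255, 0,0,0,0,0,0,255, 0,0,0,0,0,0,255, 0,0,0,0,0,0,255, 0,0,0,0,0,0,255]' 50 >/dev/null;python3 st.py
python3 -m crank '[0,0,0,0,0,0,255, 0,0,0,0,0,0,255, 0,0,0,0,0,0,255, 0,0,0,0,0,0,255, 0,0,0,0,0,0,255]' 50 >/dev/null;python3 st.py
```

```text
t 15.2333 board mm -49.78297180868573 50.26376913371692 z 67.86403783861302 tool y ang 77.00721501484082 tilt [-0.0706  0.0093] F board -0.2645600391982995 0.147990797680898 -0.05926645973447764 M [ 0.0312  0.0042 -0.0092] grip 0.05309693822209567 0.0 q6 -1.4795200411627405
t 15.65 board mm -49.268481029295444 50.21390014946146 z 68.7239439149299 tool y ang 77.01160777303271 tilt [ 0.0445 -0.0065] F board -0.5292211789344364 0.4789074558047284 -0.5961542695129187 M [ 0.0274 -0.0144  0.0085] grip 0.027160506767421582 0.0 q6 -1.4794938236998612
t 16.0667 board mm -49.499748147442574 50.21927109406723 z 68.38213387053347 tool y ang 77.00587565163038 tilt [ 0.0005 -0.0011] F board -0.98484000265472 0.7479480400013238 0.34742425366675034 M [0.0046 0.0127 0.0002] grip 0.0016127957180626447 0.0 q6 -1.4794549623032704
```

Run:
```python
from rig import robot
import cv2,numpy as np
a=robot.camera("wrist")["pixels"][:,:,::-1];b=robot.camera("scene")["pixels"][110:230,190:350,::-1]
cv2.imwrite("pics/c4.png",np.hstack([cv2.resize(a[:,100:400],(400,512)),cv2.resize(b,(400,300),interpolation=cv2.INTER_CUBIC)[:, :] if 0 else cv2.resize(b,(400,512),interpolation=cv2.INTER_CUBIC)]))
```

```text
(no output)
```

View pics/c4.png

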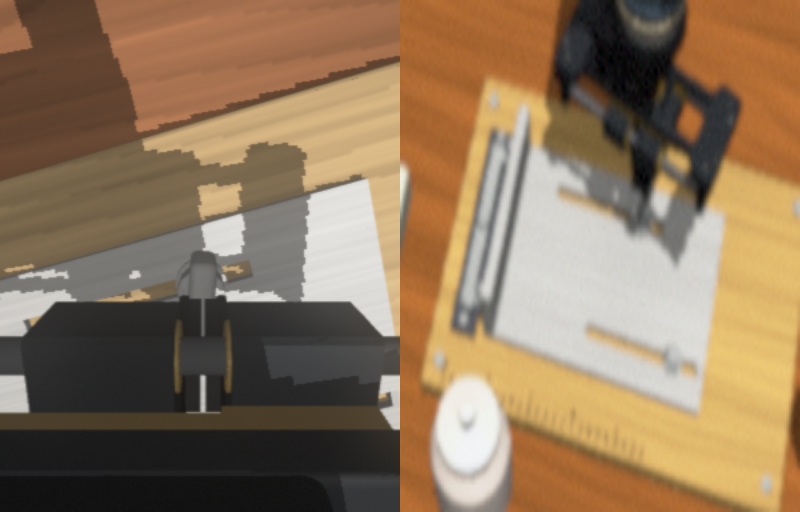

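The left crop shows the bar at (190-217, 250-300) with the fingers shut from y≈298. The opening reads 1.6 mm, so the jaws missed the bar. I'll project to find out why.

Run:
```python
from rig import robot
from h import *
np.set_printoptions(precision=1,suppress=True)
o=robot.get_obs();c=robot.camera("wrist");K=c["intrinsics"];m=c["mount"];print(o["grip_width"],o["grip_force"]);print(np.round(m,3))
S=lambda px:((px[0]-100)*4/3,px[1]*4/3)
def pr(M,w):
    q=np.linalg.inv(M)@np.r_[w,1];return (K@q[:3]/q[2])[:2]
for n,t in[("tip near",(.0095,0,.025)),("tip mid",(0,0,.025)),("tcp",(0,0,0)),("tip far",(-.0095,0,.025))]: print(n,S(pr(m,np.array(t))))
T=tw(o)@m
u=np.array([np.cos(np.radians(-13)),np.sin(np.radians(-13)),0])
for z in(.041,.054,.067):
    a=np.array([.4757,.0469,z]);print(z,[S(pr(T,a+s*.022*u)) for s in(-1,0,1)])
d=np.load("w3.npz")
for z in(.041,.054,.067):
    a=np.array([.4757,.0469,z]);print("w3",z,[pr(d["T"],a+s*.022*u)/.64 for s in(-1,0,1)])
```

```text
0.0006731807127835102 0.0
[[ 0.  -1.  -0.3  0.1]
 [ 1.   0.  -0.  -0. ]
 [ 0.  -0.3  1.  -0.2]
 [ 0.   0.   0.   1. ]]
tip near (np.float64(203.7933268175101), np.float64(276.3113512957852))
tip mid (np.float64(203.7743693630699), np.float64(294.59895854509983))
tcp (np.float64(203.9095902776678), np.float64(314.7937122557353))
tip far (np.float64(203.75587187864994), np.float64(312.4428484638949))
0.041 [(np.float64(203.15271195994862), np.float64(249.53375357245875)), (np.float64(203.11983298884186), np.float64(292.1895472660184)), (np.float64(203.0887534070872), np.float64(332.51088892549154))]
0.054 [(np.float64(203.17800763841026), np.float64(256.57766057999623)), (np.float64(203.14224003650716), np.float64(301.78691310033406)), (np.float64(203.1085530839795), np.float64(344.3662827653843))]
0.067 [(np.float64(203.20692532760265), np.float64(264.6301630599314)), (np.float64(203.1677527060995), np.float64(312.7144760325271)), (np.float64(203.13101182284808), np.float64(357.8138352624703))]
w3 0.041 [array([394.9, 261.6]), array([394.9, 302.8]), array([394.9, 342.1])]
w3 0.054 [array([394.9, 266.6]), array([394.9, 309.8]), array([394.9, 351. ])]
w3 0.067 [array([395. , 272.2]), array([395. , 317.6]), array([395. , 360.8])]
```

Run:
```python
from rig import robot
from h import *
c=robot.camera("wrist");K=c["intrinsics"];m=c["mount"];print(robot.nose_length,K[0,0],m[:3,3])
for x in(-.0095,0,.0095):
  for z in(-.02,0,.025):
    q=[(lambda q:(K@q[:3]/q[2])[:2]/.64)(np.linalg.inv(m)@[x,s*.0263,z,1]) for s in(-1,1)];print(x,z,np.round(q,0).tolist())
```

```text
0.025 309.1321825928266 [ 0.07181313 -0.0005222  -0.16671302]
-0.0095 -0.02 [[317.0, 419.0], [473.0, 419.0]]
-0.0095 0 [[325.0, 392.0], [465.0, 392.0]]
-0.0095 0.025 [[333.0, 366.0], [457.0, 366.0]]
0 -0.02 [[316.0, 393.0], [475.0, 393.0]]
0 0 [[325.0, 369.0], [466.0, 369.0]]
0 0.025 [[333.0, 345.0], [457.0, 345.0]]
0.0095 -0.02 [[315.0, 366.0], [476.0, 366.0]]
0.0095 0 [[324.0, 345.0], [467.0, 345.0]]
0.0095 0.025 [[332.0, 324.0], [458.0, 324.0]]
```

The finger image fits tips much nearer the TCP than 25 mm, so the jaws closed above the bar. I'll open, go to the nominal grip height, and close again.

```bash
python3 -m crank '[0,0,0,0,0,0,130, 0,0,0,0,0,0,130, 0,0,0,0,0,0,130, 0,0,0,0,0,0,130, 0,0,0,0,0,0,130]' >/dev/null
python3 -m crank '[0,0,0,0,0,0,130, 0,0,0,0,0,0,130, 0,0,3,0,0,0,130, 0,0,6,0,0,0,130, 0,0,8,0,0,0,130]' >/dev/null;python3 st.py
python3 -m crank '[0,0,0,0,0,0,255, 0,0,0,0,0,0,255, 0,0,0,0,0,0,255, 0,0,0,0,0,0,255, 0,0,0,0,0,0,255]' 50 >/dev/null
python3 -m crank '[0,0,0,0,0,0,255, 0,0,0,0,0,0,255, 0,0,0,0,0,0,255, 0,0,0,0,0,0,255, 0,0,0,0,0,0,255]' 50 >/dev/null;python3 st.py
```

```text
t 17.1 board mm -49.64301480848978 50.25343927899623 z 59.99859652266687 tool y ang 77.00578755197509 tilt [-0.0203  0.0029] F board -0.43195807967871375 -0.8247909772031792 0.06135732805031506 M [ 0.0109 -0.0018 -0.0207] grip 0.042373696339507654 0.0 q6 -1.479478569188467
t 17.9333 board mm -49.18030135532797 50.29972955149205 z 61.70999605116459 tool y ang 77.01238039174075 tilt [ 0.0801 -0.0053] F board -1.6755185990073398 0.18153817785390322 11.415079158530482 M [ 0.0912  0.2965 -0.0392] grip 0.0008047455134545546 5.637488940556068 q6 -1.479510545326436
```

```bash
python3 -m crank '[0,0,-5,0,0,0,130, 0,0,-5,0,0,0,130, 0,0,-5,0,0,0,130, 0,0,-5,0,0,0,130, 0,0,-5,0,0,0,130]' >/dev/null
python3 -m crank '[0,0,0,0,0,0,130, 0,0,0,0,0,0,130, 0,0,5,0,0,0,130, 0,0,9,0,0,0,130, 0,0,13,0,0,0,130]' >/dev/null;python3 st.py
python3 - <<'E'
from rig import robot
import cv2
a=robot.camera("wrist")["pixels"][:,:,::-1]
cv2.imwrite("pics/w5.png",cv2.resize(a[150:330,110:400],(800,497),interpolation=cv2.INTER_CUBIC))
E
```

```text
t 18.7667 board mm -49.62996917418563 50.2561281459591 z 51.83602880606589 tool y ang 77.01034524262762 tilt [-0.0191  0.0018] F board 0.22793460372354593 -0.9959802879342108 -0.07266572246005401 M [ 0.014  -0.0274 -0.0316] grip 0.0423038381912115 0.0 q6 -1.4795118108538596
```

View pics/w5.png

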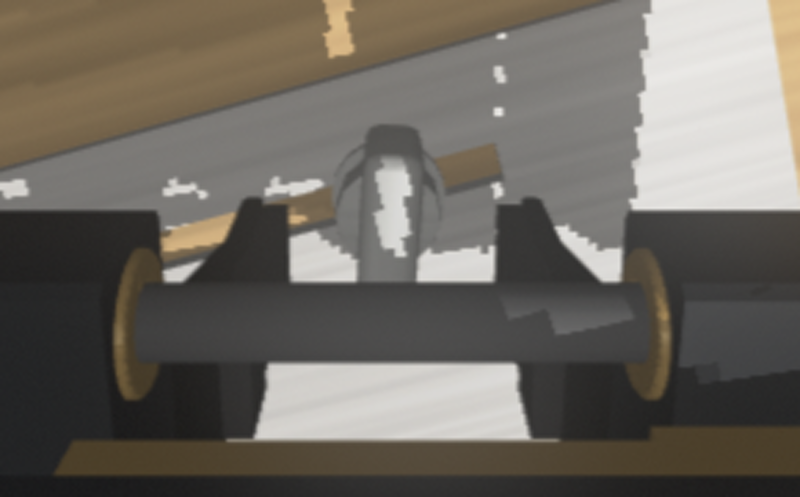

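The bar sits centrally between the fingers at (390,200), with no contact. That was the last picture allowed, so I close here.

```bash
python3 -m crank '[0,0,0,0,0,0,255, 0,0,0,0,0,0,255, 0,0,0,0,0,0,255, 0,0,0,0,0,0,255, 0,0,0,0,0,0,255]' 40 >/dev/null;python3 st.py
python3 -m crank '[0,0,0,0,0,0,255, 0,0,0,0,0,0,255, 0,0,0,0,0,0,255, 0,0,0,0,0,0,255, 0,0,0,0,0,0,255]' >/dev/null;python3 st.py
```

```text
t 19.2333 board mm -49.36699233781154 50.21524072087517 z 52.53486509277024 tool y ang 77.00906571980337 tilt [ 0.0218 -0.0034] F board 0.3212178714635037 0.0941515240816559 -0.7921301122266056 M [0.0158 0.0313 0.0248] grip 0.016858414418840808 0.0 q6 -1.479486342880007
t 19.65 board mm -49.55289637236369 49.542892796013945 z 52.56340017793628 tool y ang 77.02049641659099 tilt [-0.0011 -0.0502] F board -1.3613451709492173 -5.28972920167675 1.6389328096069191 M [-0.9024  0.2054 -0.0688] grip 0.01146794613518665 39.51769173145294 q6 -1.4793092209125327
```

Gripped: 11.5 mm at 40 N. Turn clockwise.

```bash
python3 -m crank '[0,-0.5,0,0,0,0,255, 0,-0.5,0,0,0,5,255, 0,-0.5,0,0,0,10,255, 0,-0.5,0,0,0,15,255, 0,-0.5,0,0,0,20,255]' 50 >/dev/null;python3 st.py
python3 -m crank '[0,0,0,0,0,5,255, 0,0,0,0,0,10,255, 0,0,0,0,0,15,255, 0,0,0,0,0,20,255, 0,0,0,0,0,25,255]' >/dev/null;python3 st.py
```

```text
t 20.0667 board mm -49.71971888736839 49.28493317137002 z 52.56176904904124 tool y ang 56.888104675111066 tilt [-0.0023 -0.059 ] F board -0.5270236860199055 -4.9483501442099955 1.9211243285089572 M [-0.8365  0.2018  0.2296] grip 0.011624424918963733 49.80747163295746 q6 -1.1282082074107131
t 20.4833 board mm -49.94873465955012 49.065550323396664 z 52.55533217854494 tool y ang 31.917961766207114 tilt [-0.0307 -0.0803] F board -2.3392638879101777 -4.451501632280925 2.5219157995142294 M [-1.0408  0.2568  0.2024] grip 0.011039187800156867 49.867839217185974 q6 -0.692006196235202
```

```bash
python3 -m crank '[0,0,0,0,0,5,255, 0,0,0,0,0,10,255, 0,0,0,0,0,15,255, 0,0,0,0,0,20,255, 0,0,0,0,0,22,255]' >/dev/null;python3 st.py
python3 -m crank '[0,0,0,0,0,1,255, 0,0,0,0,0,2,255, 0,0,0,0,0,3,255, 0,0,0,0,0,4,255, 0,0,0,0,0,4,255]' >/dev/null;python3 st.py
```

```text
t 20.9 board mm -50.24348029635029 48.97928927378958 z 52.54034428497667 tool y ang 9.981080993311052 tilt [-0.0673 -0.0904] F board -3.7442702228318416 -6.7338677228317785 2.454815984888657 M [-1.2241  0.3517  0.2951] grip 0.011273292063900906 49.89815533161163 q6 -0.3088700508100007
t 21.3167 board mm -50.301754519390066 48.96204891841983 z 52.54638178825404 tool y ang 6.142284366515552 tilt [-0.0705 -0.0896] F board -2.8878991108016026 -6.390474331270673 2.501524329856606 M [-1.1741  0.3786  0.2507] grip 0.011017340262160898 49.84397828578949 q6 -0.24194534914475332
```

```bash
python3 -m crank '[0,0,0,0,0,1,255, 0,0,0,0,0,2,255, 0,0,0,0,0,3,255, 0,0,0,0,0,3,255, 0,0,0,0,0,3,255]' >/dev/null;python3 st.py
```

```text
t 21.7333 board mm -50.30330681966709 48.94914463435614 z 52.57985425319273 tool y ang 3.2776525145925164 tilt [-0.0694 -0.1112] F board -2.9098901013674627 -5.732236661603121 1.9743174185683254 M [-1.1101  0.3884  0.5636] grip 0.011445742624550392 50.502936244010925 q6 -0.19117046137488886
```

```bash
python3 -m crank '[0,0,0,0,0,1,255, 0,0,0,0,0,2,255, 0,0,0,0,0,3,255, 0,0,0,0,0,3,255, 0,0,0,0,0,3,255]' >/dev/null;python3 st.py
```

```text
t 22.15 board mm -50.357252264934004 49.21456380071773 z 52.56110469613419 tool y ang 0.3169896436587697 tilt [-0.0766 -0.1059] F board -2.130545055906172 -5.209879848793368 3.3101468393155837 M [-1.0538  0.4363  0.9146] grip 0.01127001246878618 51.969116624677554 q6 -0.139123277242689
```

The torque climbs to 0.9 N m, which is the end stop. I unload by 3 degrees, release and lift.

```bash
python3 -m crank '[0,0,0,0,0,-1,255, 0,0,0,0,0,-2,255, 0,0,0,0,0,-3,255, 0,0,0,0,0,-3,255, 0,0,0,0,0,-3,150]' >/dev/null;python3 st.py
python3 -m crank '[0,0,0,0,0,0,130, 0,0,0,0,0,0,130, 0,0,0,0,0,0,130, 0,0,0,0,0,0,130, 0,0,0,0,0,0,130]' >/dev/null;python3 st.py
python3 -m crank '[0,0,-10,0,0,0,130, 0,0,-30,0,0,0,130, 0,0,-60,0,0,0,130, 0,0,-100,0,0,0,130, 0,0,-130,0,0,0,130]' >/dev/null
python3 -m crank '[30,0,-20,0,0,0,130, 30,30,-20,0,0,0,130, 30,60,-20,0,0,0,130, 30,60,-20,0,0,0,130, 30,60,-20,0,0,0,130]' >/dev/null;python3 st.py
python3 - <<'E'
from rig import robot
from h import *
c=robot.camera("top");cv2.imwrite("pics/t9.png",c["pixels"][:,:,::-1]);o=robot.get_obs();T=tw(o)
print(T[:3,:3].round(2))
E
```

```text
t 22.5667 board mm -50.12065813930754 49.768386510518305 z 52.468497511138004 tool y ang 2.989062676783538 tilt [-0.0444  0.0076] F board -0.12435478943690052 0.44565194662186997 0.2151485294741572 M [-0.0894  0.0252  0.0018] grip 0.014137457530392382 0.0 q6 -0.18890786669992832
t 22.9833 board mm -49.525957926921826 49.93870902516564 z 52.341613926131394 tool y ang 3.000939673387786 tilt [0.0098 0.0105] F board 0.8076212115228963 1.1903890124303476 -0.6815677374708871 M [-0.1235  0.0582 -0.0168] grip 0.040094831239522795 0.0 q6 -0.1889071990291425
t 23.8167 board mm 11.401747037592484 80.06384840973328 z 202.37826562717618 tool y ang 3.0254720734439884 tilt [0.053  0.0047] F board -0.5945896684611149 -0.42615039921625447 -0.13620997633488285 M [-0.1166  0.103   0.042 ] grip 0.042618621874754556 0.0 q6 -0.1112677483034836
[[-0.05  1.   -0.  ]
 [ 1.    0.05  0.  ]
 [ 0.   -0.   -1.  ]]
```

I check the fence again from the same wrist pose as before, comparing it numerically.

```bash
python3 -m crank '[-31,12,0,0,0,-7,130, -62,25,0,0,0,-14,130, -93,37,0,0,0,-21,130, -124,50,0,0,0,-28,130, -155,62.5,0,0,0,-35,130]' >/dev/null
python3 -m crank '[0,0,0,0,0,-7,130, 0,0,0,0,0,-14,130, 0,0,0,0,0,-21,130, 0,0,0,0,0,-28,130, 0,0,0,0,0,-35,130]' >/dev/null
python3 -m crank '[0,0,10,0,0,-7,130, 0,0,30,0,0,-14,130, 0,0,49,0,0,-19.6,130, 0,0,49,0,0,-19.6,130, 0,0,49,0,0,-19.6,130]' >/dev/null
python3 -m crank '[0,0,0,0,0,0,130, 0,0,0,0,0,0,130, 0,0,0,0,0,0,130, 0,0,0,0,0,0,130, 0,0,0,0,0,0,130]' >/dev/null;python3 st.py
python3 - <<'E'
from rig import robot
from h import *
o=robot.get_obs();c=robot.camera("wrist");p=c["pixels"];T=tw(o)@c["mount"];d=np.load("w2.npz");K=d["K"]
g1=cv2.cvtColor(d["p"],cv2.COLOR_RGB2GRAY).astype(np.float32);g2=cv2.cvtColor(p,cv2.COLOR_RGB2GRAY).astype(np.float32)
def pr(M,w):
    q=np.linalg.inv(M)@np.r_[w,1];return (K@q[:3]/q[2])[:2]
def m(n,x0,y0,x1,y1,z):
    t=g1[y0:y1,x0:x1];w=14;y2=max(0,y0-w);x2=x0-w
    r=cv2.matchTemplate(g2[y2:y1+w,x2:x1+w],t,cv2.TM_CCOEFF_NORMED);_,s,_,l=cv2.minMaxLoc(r)
    a=[]
    for k,(i,L) in enumerate(((l[0],r.shape[1]),(l[1],r.shape[0]))):
        if 0<i<L-1:
            v=(r[l[1],i-1:i+2] if k==0 else r[i-1:i+2,l[0]]);i+=.5*(v[0]-v[2])/(v[0]-2*v[1]+v[2])
        a.append(i)
    dx,dy=a[0]+x2-x0,a[1]+y2-y0
    # expected shift of a static point
    u,v=(x0+x1)/2,(y0+y1)/2;w0=ray(K,d["T"],u,v,z);e=pr(T,w0)-[u,v]
    print(n,"score",round(s,2),"moved px",np.round([dx,dy],2),"static would",np.round(e,2))
m("strip top screw",180,6,198,20,.023);m("strip end screw",190,180,205,196,.023)
m("rail+pin near",198,18,234,42,.057);m("rail+pin far",198,166,234,186,.057)
m("rail far end",215,182,234,206,.068);m("guide bolt",430,145,462,174,.035)
m("fence corner +y",465,170,500,200,.024)
E
```

```text
t 25.5333 board mm 73.56860616897859 -74.96361114478995 z 154.10993203820857 tool y ang 92.58741064691179 tilt [ 0.0671 -0.0219] F board -0.06472799794679286 -0.4229359056070695 -0.27449864774726357 M [0.0435 0.0386 0.0801] grip 0.04271556715940372 0.0 q6 -1.9172008636205227
strip top screw score 0.97 moved px [-0.    0.03] static would [-0.1   0.16]
strip end screw score 0.98 moved px [-0.05 -0.06] static would [ 0.01 -0.15]
rail+pin near score 0.99 moved px [-0.09  0.2 ] static would [-0.17  0.25]
rail+pin far score 0.64 moved px [-0.11 -0.33] static would [-0.08 -0.05]
rail far end score 0.86 moved px [-0.42 -8.33] static would [-0.1  -0.08]
guide bolt score 0.97 moved px [-0.45 -0.15] static would [-0.43 -0.11]
fence corner +y score 0.99 moved px [-0.47 -0.25] static would [-0.45 -0.18]
```

The fence hasn't moved; the one odd match, at the rail's far end, is a shadow edge. The arm is clear, so I hand in.

```bash
python3 -c "
from rig import robot
print(robot.hand_in())"
```

```text
the job is handed in; nothing more can be done
None
```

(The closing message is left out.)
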